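# Index and lock the slit station of a filter wheel

### The arm

A 6-joint arm with a two-finger parallel gripper is mounted at the origin on a cart in front of the work surface, level with it; the furniture and walls round the work are solid. World frame = base frame: x ahead of the robot, y to its left, z up, the work surface at z = 0. Lengths are in m, angles in degrees, forces in N, time in s.
With the tool pointing down it reaches from about 0.275 to 0.825 m from the base axis. Payload 5.2 kg.
Tool frame: the origin (TCP) lies at the very end of the fingers, on their centre line; the grasp point (between the pads) lies 19 mm behind it; z points along the fingers, y is the direction in which the jaws open and shut (so a half turn about z gives the same grasp; the last joint's range is limited). The gripper opens to 93 mm and grips with 3 to 60 N. Pads are 15 mm wide; open, the fingers measure 128 mm over their backs; the gripper's body (75 mm by 188 mm) begins 65 mm behind the grasp point.
Start: joints at [52.552, 14.817, 87.949, -0, 77.235, -11.62], TCP at [0.24, 0.495, 0.219] pointing down, gripper open.
Joint ranges: [-179.93, 179.93], [-52.35, 119.4], [10.71, 147.94], [-69.91, 249.91], [12.55, 155.21], [-178.61, 178.61]. Speed limits (degrees/s): [147.25, 147.25, 180, 180, 180, 180].

### API

Orientations are given as [roll, pitch, yaw] about the fixed x, y, z axes, in that order (R = Rz(yaw) Ry(pitch) Rx(roll)).
In Python, from station import manip, vision gives the robot as it stands.
- The arm moves only by the shell command python3 -m crank 'ROWS'. ROWS is JSON, one flat list of numbers, 7 for each row, row after row: the closure in counts, from 0 (fully open) to 255 (shut), then the shift along the tool's x, y, z in units of 0.025 m (1.0 is 0.025 m), then the turn, a rotation vector about the tool's x, y, z in units of 0.1 rad (1.0 is 0.1 rad). In form: [jaw, x, y, z, rx, ry, rz, jaw, x, y, z, rx, ry, rz, ...]. A call has 1 to 20 rows; each row shifts and turns the commanded pose from where the row before left it, along the tool's axes as they then stand; what a row does not reach is not made up. A row lasts 1/10 s, in which the tool goes at most 50 mm and 8.59 degrees, less where a joint would pass 70% of its speed; a pose out of reach is approached as far as the arm can. A call with a number of a shift or a turn outside -1 to 1 is refused whole. A call with a gripper value outside its range is refused whole. The fingers move at their own pace and stop on an object; the grip force is fixed at half the most. Time passes only in rows, so rows that do not move let the fingers close. It gives the time, the measured TCP pose, the force and the opening at its end, in the units of the state.
- manip.state(): the state, without advancing time (a new reading comes with each control period).
- vision.camera(name): name is "side" or "top" or "wrist"; returns a dict with "image" (480x640x3 uint8, blue, green, red), "range_z" (480x640 float32, m along the optical axis (not along the pixel's ray), 0 where there is no reading), "K" (3x3 intrinsics, pixels), "extrinsics" (4x4, takes a point from world to camera coordinates); the wrist camera has in their place "tool_from_camera" (4x4, takes a point from camera to tool coordinates, whose origin is the TCP and whose axes are the flange's). Camera axes: x right, y down, z forward; pixel columns grow to the right and rows downward; lengths in m; the calibration is good to about 2 mm. A picture is of the moment at which its call begins: read the wrist's pose just before it.
- manip.finish_job(): hands the job in, once; it reports no verdict.
The state is a dict: "time": time; "joint_positions": joint angles; "dq": joint speeds; "joint_torque": joint torques, N m; "tcp_pos": TCP position; "eef_rot": TCP orientation; "force": force on the tool from outside, world axes, zero at the start; "moment": the same for the moment, N m; "finger_gap": finger opening in m.
Only numpy, scipy, OpenCV 4.12 (cv2) and the standard library are available. Lean on these libraries where they do the work, as an engineer would, in place of code of your own. Each camera call takes 0.05 s, during which the arm holds its last target. There are 200 camera calls.

### The job

Turn the filter wheel by its bar knob until the slit station, not one of the round filters, shows in the window; then take the locking pin from its park block, stand it in the bushing, and gently ease the wheel a little to one side or the other until the pin drops fully home and locks the wheel there. Never lean on the pin with more than about 10 N, and stop turning as soon as it catches, so that the knob's spring coupling is never wound up by more than about 5 degrees. Leave the glassware and bottles around undisturbed.

Things in the scene. Friction and masses are not known exactly. Their poses are not given: they have to be found in the camera images.
- unit: Filter-wheel unit, fixed: flat round grey base, 236 mm across, top 24 mm above the table. Origin on the wheel's axis at table level; z up, x towards the window. The wheel (190 mm across, top face 38 mm above the table) turns level over it. At +x a black window frame bridges the wheel (44 to 49 mm above the table); at -x an aluminium guide block for the pin overhangs the rim.
- window (a point): Middle of the window opening (30 mm radial x 38 mm across), 55 mm from the wheel's axis, 46 mm above the table; axes as the unit's.
- bushing (a point): Mouth of the upright bushing hole in the guide block's top face (44 x 40 mm), 60 mm above the table, 85 mm from the wheel's axis. Hole 11.5 mm wide with a 3 mm chamfer, 20 mm deep, open below, 2 mm above the wheel's rim. A pin put in stands on the rim, head shoulder 8.5 mm above the block, until a rim notch comes under it; then it drops till the shoulder sits on the block and the wheel is locked.
- wheel (a joint): Wheel angle, rad, growing anticlockwise from above, any number of turns; 0 or a whole turn puts the slit in mid-window. Friction about 0.1 N m; stays where left. The rim is a steel ring with a 12.5 mm notch per station, clamped out of step: when a notch stands under the bushing, its station is off mid-window by up to 12 degrees, either way and unknown. Ease the wheel by feel until the pin drops; the wheel then stops dead (about 2 degrees of play).
- slit (a point): Middle of the slit station on the wheel's top face, 55 mm from the axis. The wheel has six stations 60 degrees apart: five round dark filters (26 mm) in rims and this single narrow radial slit (30 x 9 mm, dark).
- knob (a point): Middle of the wheel's bar knob, on the wheel's axis, 74 mm above the table. The bar is 66 mm long, 14 mm thick and 28 mm high (60 to 88 mm above the table) on a round neck, joined to the wheel by a spring coupling. Axes turn with it: x lies along the bar, towards the slit station.
- coupling (a joint): Wind-up of the spring coupling between bar knob and wheel, rad, positive when the knob is ahead of the wheel anticlockwise. Stiffness 4 N m/rad: turning the free wheel winds it up about 0.025 rad; once the pin has locked the wheel, every further turn of the knob winds it up. It is overstrained beyond 0.1 rad (0.4 N m).
- pin: Loose steel locking pin, 50 g, 56.5 mm long; origin at the middle of its foot, z up along it. Shank 10 mm across and 30.5 mm long with a tapered foot, below a black round head 20 mm across and 26 mm high. It starts upright in its park block.
- pin_mid (a point): Half-way up the locking pin, 28.25 mm above its foot, 2.25 mm below the head's shoulder. Standing on the wheel's rim in the bushing, this point is 6.25 mm above the bushing mouth; fully home it is 2.25 mm below it.
- park: Park block of the pin, fixed to the table: 50 x 50 mm, 36 mm tall, with an upright 11.5 mm hole in the middle in which the pin stands, shoulder on the block. Origin at its centre at table level.
- vial_blue1_mid (a point): Bystander: vial with a screw cap, 27 mm across, 54 mm tall; the point is half-way up.
- dropper1_mid (a point): Bystander: dropper bottle, 28 mm across, 96 mm tall; the point is half-way up.
- flask_c_mid (a point): Bystander: glass conical flask, 64 mm across, 105 mm tall; the point is half-way up.
- beaker_a_mid (a point): Bystander: small clear beaker, 50 mm across, 58 mm tall; the point is half-way up.
- reagent_yellow_mid (a point): Bystander: short reagent bottle, 31 mm across, 59 mm tall; the point is half-way up.
There are look-alikes about, which are no part of the job. Leave any turquoise look-alike of the pin alone.

How it is judged:
By the outcome, as a careful person would: the job done as asked, in the order asked, and still so for the second after the job is handed in, with the robot touching nothing.
It also fails if it takes over 72 s, if anything falls off the work surface, if the arm or the gripper's body presses on something with over 40 N, if the wrist force passes 120 N, or if a joint passes its speed limit or range.

## Working session

There is one attempt and no reset: what is moved stays moved. The work goes in short steps, Python scripts to look and compute and a shell command to move; the robot and the scene stay as the last step left them, time stands still between calls to the robot, and variables do not carry over. Pictures are saved under pics/ and viewed, about 8 in all and at most 12, crops included, and the job is handed in when it is done.

```bash
mkdir -p pics; ls; cat > h.py <<'E'
import numpy as np, cv2
from station import manip, vision
from scipy.spatial.transform import Rotation as R
def cam(n):
    s=manip.state(); c=vision.camera(n)
    if n=='wrist':
        T=np.eye(4); T[:3,:3]=R.from_euler('xyz',s['eef_rot'],degrees=True).as_matrix(); T[:3,3]=s['tcp_pos']
        c['W']=T@np.array(c['tool_from_camera'])
    else: c['W']=np.linalg.inv(c['extrinsics'])
    return c
def plane(c,u,v,z):
    d=c['W'][:3,:3]@np.linalg.inv(c['K'])@[u,v,1]; o=c['W'][:3,3]
    return o+d*(z-o[2])/d[2]
def cloud(c):
    v,u=np.mgrid[:480,:640]; Z=c['range_z']
    P=np.stack([u,v,np.ones_like(u)],-1)@np.linalg.inv(c['K']).T*Z[...,None]
    return P@c['W'][:3,:3].T+c['W'][:3,3]
def proj(c,p):
    q=np.linalg.inv(c['W'])@np.append(p,1); q=c['K']@q[:3]; return q[:2]/q[2]
E
python3 - <<'E'
from h import *
import pickle
s=manip.state(); print(s)
for n in('top','side','wrist'):
    c=cam(n); pickle.dump(c,open(n+'.pkl','wb')); cv2.imwrite(f'pics/{n}0.png',c['image']); print(n,c['W'].round(3).tolist(),c['K'].tolist())
E
```

```text
pics
{'time': 0.0, 'joint_positions': array([ 5.25514381e+01,  1.48567919e+01,  8.80110373e+01, -2.60413928e-03,
        7.72357968e+01, -1.16196019e+01]), 'dq': array([ 0.03314765, -0.00525627, -0.01001014,  0.02679355,  0.06799796,
       -0.0052206 ]), 'joint_torque': array([ 1.69461318e-04, -4.37307143e+01, -2.84005970e+01,  7.19646597e-02,
        4.10540693e-02, -1.36419048e-04]), 'tcp_pos': array([0.23927413, 0.49460388, 0.21784119]), 'eef_rot': array([-1.79897986e+02, -1.83849231e-02,  1.54171601e+02]), 'force': array([ 0.11851115,  0.0859928 , -0.36983643]), 'moment': array([ 0.01548829, -0.02022816,  0.02674267]), 'finger_gap': 0.0929723359865657}
top [[-0.101, -0.97, 0.221, 0.378], [-0.995, 0.099, -0.02, -0.113], [-0.002, -0.222, -0.975, 0.979], [0.0, 0.0, 0.0, 1.0]] [[437.99121444639337, 0.0, 318.75759599693976], [0.0, 437.99121444639337, 240.75211509512542], [0.0, 0.0, 1.0]]
side [[0.996, -0.046, 0.08, 0.472], [-0.092, -0.401, 0.912, -1.03], [-0.01, -0.915, -0.403, 0.483], [0.0, 0.0, 0.0, 1.0]] [[471.8255786046099, 0.0, 322.4774273264656], [0.0, 471.8255786046099, 244.36800455384545], [0.0, 0.0, 1.0]]
wrist [[0.435, 0.862, 0.262, 0.167], [0.901, -0.415, -0.128, 0.531], [-0.002, 0.292, -0.956, 0.383], [0.0, 0.0, 0.0, 1.0]] [[361.5414342916825, 0.0, 321.9997569694269], [0.0, 361.5414342916825, 240.1584735878948], [0.0, 0.0, 1.0]]
```

View pics/top0.png

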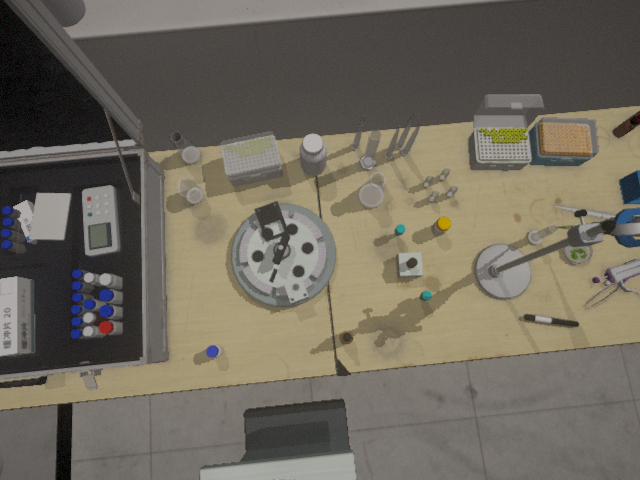

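View pics/side0.png

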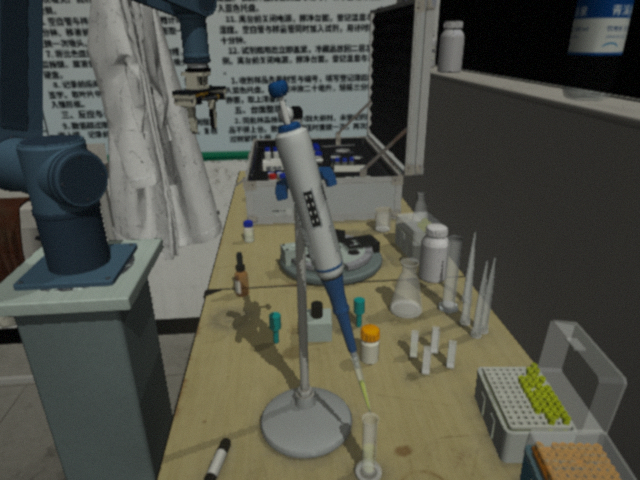

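The top view shows the wheel at about (283,255), the black window frame at (270,218) and the guide block at (297,291). The black-headed pin stands in its block at (411,263). Pin candidates are the black head at (411,263), turquoise at (400,230) and (426,296), and the dark dropper at (347,338). I choose (411,263). Slit candidates are the dark marks on the wheel, which I'll check in a crop.

```bash
python3 - <<'E'
from h import *
import pickle
c=pickle.load(open('top.pkl','rb'))
i=c['image'][190:320,220:440]
cv2.imwrite('pics/crop1.png',cv2.resize(i,None,fx=3.6,fy=3.6,interpolation=cv2.INTER_CUBIC))
P=cloud(c)
def at(u,v): print(u,v,P[v,u].round(4))
for q in [(283,253),(297,290),(268,210),(411,264),(405,272),(400,230),(426,296),(250,255)]: at(*q)
# base disc: fit from points at height 24mm/38mm
reg=np.zeros((480,640),bool); reg[195:315,225:345]=1
for lo,hi in((.017,.03),(.033,.0415),(.042,.053),(.055,.066),(.075,.1)):
    m=reg&(P[...,2]>lo)&(P[...,2]<hi); 
    q=P[m]; (x,y),r=cv2.minEnclosingCircle(q[:,:2].astype(np.float32)); print(lo,hi,len(q),q.mean(0).round(4),np.round([x,y,r],4))
for nm,reg2 in(('park',(slice(250,280),slice(395,427))),):
    q=P[reg2].reshape(-1,3)
    for lo,hi in((.03,.042),(.054,.075)):
        a=q[(q[:,2]>lo)&(q[:,2]<hi)]; print(nm,lo,len(a),a.mean(0).round(4), cv2.minAreaRect((a[:,:2]*1000).astype(np.float32)))
E
```

```text
283 253 [ 0.5669 -0.053   0.0617]
297 290 [ 0.4854 -0.0756  0.0606]
268 210 [ 0.6692 -0.0273  0.0499]
411 264 [ 0.5157 -0.3212  0.0613]
405 272 [ 0.503  -0.3108  0.0386]
400 230 [ 0.5929 -0.3096  0.0561]
426 296 [ 0.4459 -0.3438  0.0554]
250 255 [0.5752 0.0211 0.0354]
0.017 0.03 2550 [ 0.5606 -0.0527  0.0237] [ 0.575  -0.0501  0.1179]
0.033 0.0415 4482 [ 0.5708 -0.0506  0.0381] [ 0.5659 -0.0541  0.1049]
0.042 0.053 694 [ 0.6382 -0.0329  0.0482] [ 0.5745 -0.0484  0.1145]
0.055 0.066 490 [ 0.5065 -0.068   0.0606] [ 0.5297 -0.0638  0.0683]
0.075 0.1 227 [ 0.5735 -0.0501  0.0868] [ 0.5735 -0.0523  0.0328]
park 0.03 451 [ 0.5198 -0.3235  0.0359] ((520.7464599609375, -324.8983459472656), (50.60978698730469, 50.29167175292969), 86.16254425048828)
park 0.054 73 [ 0.5203 -0.324   0.0614] ((521.12548828125, -323.6560974121094), (17.730831146240234, 19.533687591552734), 78.4791488647461)
```

View pics/crop1.png

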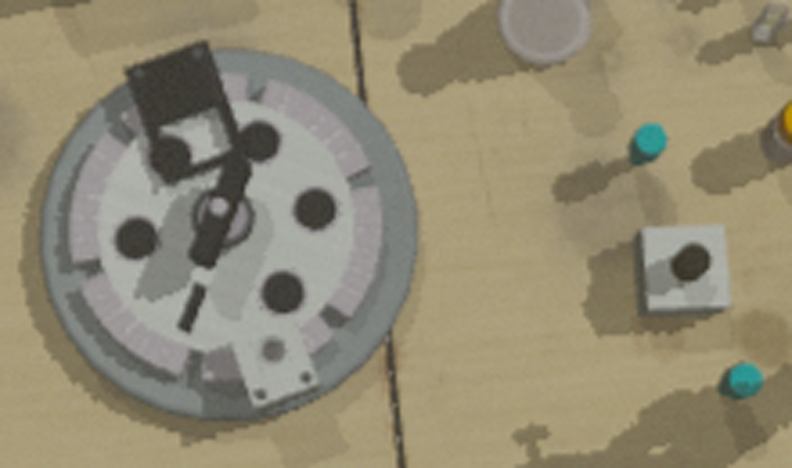

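Crop: the slit is the narrow bar at crop (192,307), a unique shape, on the bar's axis. The other five stations are round discs. The bushing hole is at crop (272,349) and the black pin in its block at (691,262). The rim notches show as dark gaps at about (256,88), (358,175), (335,315), (187,362) and (88,267).

```bash
python3 - <<'E'
from h import *
import pickle
c=pickle.load(open('top.pkl','rb'));P=cloud(c)
f=lambda u,v,z:plane(c,220+(u+.5)/3.6-.5,190+(v+.5)/3.6-.5,z)[:2]
img=c['image']
B=f(272,349,.06)
# base circle outline fit at z=.024 ; wheel fit: filters centroid opposite pairs
fil=[f(*q,.038) for q in((170,157),(260,141),(315,208),(283,292),(135,239))]
S=f(192,307,.038)
C=np.mean([(fil[1]+S)/2,(fil[0]+fil[3])/2,(fil[2]+fil[4])/2],0)
a=lambda p:np.degrees(np.arctan2(*(p-C)[::-1]))
print('B',B,'C',C,[ (fil[1]+S)/2,(fil[0]+fil[3])/2,(fil[2]+fil[4])/2], np.linalg.norm(B-C),'dist S',np.linalg.norm(S-C))
print('bushing dir',a(B),'window dir',a(C+C-B),'slit',a(S),'filters',[a(x).round(1) for x in fil])
for q in((256,88),(358,175),(335,315),(187,362),(88,267)):
    p=f(*q,.038); print('notch',p.round(3),a(p).round(1),np.linalg.norm(p-C).round(4),((a(p)-a(S)+30)%60-30).round(1))
m=(P[...,2]>.075)&(P[...,2]<.1); m[:195]=0;m[315:]=0;m[:,:225]=0;m[:,345:]=0
print('bar',cv2.minAreaRect((P[m][:,:2]*1000).astype(np.float32)))
m=(P[...,2]>.042)&(P[...,2]<.053)&(P[...,0]>.58); m[:195]=0;m[315:]=0;m[:,:225]=0;m[:,345:]=0
print('frame',cv2.minAreaRect((P[m][:,:2]*1000).astype(np.float32)))
print('tool',manip.state()['eef_rot'],manip.state()['tcp_pos'])
E
```

```text
B [ 0.4929718  -0.07243407] C [ 0.57479165 -0.05036774] [array([ 0.5750201 , -0.05072673]), array([ 0.57453864, -0.05040891]), array([ 0.57481623, -0.04996759])] 0.08474321313886397 dist S 0.054773065158751195
bushing dir -164.90676515329304 window dir 15.093234846706967 slit 153.43549548030984 filters [np.float64(34.3), np.float64(-27.0), np.float64(-85.8), np.float64(-145.9), np.float64(94.1)]
notch [ 0.658 -0.076] -17.1 0.0874 9.4
notch [ 0.597 -0.133] -75.2 0.0859 11.4
notch [ 0.512 -0.111] -135.9 0.0871 10.6
notch [ 0.493 -0.02 ] 159.8 0.087 6.4
notch [0.556 0.035] 102.1 0.0871 8.7
bar ((574.7061157226562, -49.78678894042969), (14.362781524658203, 65.28704071044922), 64.38175201416016)
frame ((637.0096435546875, -39.789695739746094), (102.91572570800781, 138.55917358398438), 3.234771251678467)
tool [-1.79920268e+02 -1.59996753e-02  1.54171067e+02] [0.23935151 0.49472767 0.21801761]
```

```bash
python3 - <<'E'
from h import *
import pickle
P=cloud(pickle.load(open('top.pkl','rb')))
for v in (155,200,250,300,360):
  for u in (60,130,150,162): print(v,u,P[v,u].round(3))
for n,(u,v) in dict(flask=(210,228),w=(313,145),beaker=(371,195),dropper=(346,337)).items(): print(n,P[v-8:v+9,u-8:u+9].reshape(-1,3)[np.argmax(P[v-8:v+9,u-8:u+9,2])])
m=P[...,2]>.11;m&=(abs(P[...,1])<.6)&(P[...,0]>.2)&(P[...,0]<.9)
q=P[m]; 
for a in np.arange(-.6,.6,.1):
    k=q[(q[:,1]>a)&(q[:,1]<a+.1)]
    if len(k): print(round(a,1),len(k),k.min(0).round(2),k.max(0).round(2))
E
```

```text
155 60 [0.809 0.389 0.127]
155 130 [0.794 0.244 0.126]
155 150 [ 0.852  0.249 -0.001]
155 162 [0.847 0.219 0.002]
200 60 [0.718 0.399 0.105]
200 130 [0.704 0.255 0.101]
200 150 [0.704 0.217 0.091]
200 162 [0.727 0.216 0.02 ]
250 60 [0.612 0.399 0.099]
250 130 [0.598 0.257 0.098]
250 150 [0.595 0.218 0.093]
250 162 [0.609 0.216 0.025]
300 60 [0.509 0.396 0.1  ]
300 130 [0.495 0.257 0.098]
300 150 [0.491 0.217 0.1  ]
300 162 [0.497 0.216 0.033]
360 60 [0.392 0.392 0.101]
360 130 [0.378 0.247 0.125]
360 150 [0.375 0.214 0.113]
360 162 [0.372 0.216 0.042]
flask [ 0.37813392 -0.11276636  0.97853587]
w [ 0.37813392 -0.11276636  0.97853587]
beaker [ 0.68377991 -0.26460319  0.09135272]
dropper [ 0.37702684 -0.16827333  0.09636786]
-0.6 7231 [ 0.46 -0.6   0.11] [ 0.87 -0.5   0.42]
-0.5 5193 [ 0.48 -0.5   0.11] [ 0.87 -0.4   0.4 ]
-0.4 5463 [ 0.79 -0.4   0.11] [ 0.88 -0.3   0.4 ]
-0.3 5997 [ 0.77 -0.3   0.11] [ 0.89 -0.2   0.4 ]
-0.2 7743 [ 0.38 -0.2   0.11] [ 0.9  -0.1   0.98]
-0.1 6408 [ 0.86 -0.1   0.11] [ 0.9 -0.   0.4]
-0.0 6464 [0.86 0.   0.11] [0.9 0.1 0.4]
0.1 6524 [0.86 0.1  0.11] [0.9  0.2  0.43]
0.2 15234 [0.37 0.2  0.11] [0.9  0.3  0.53]
0.3 6200 [0.37 0.3  0.11] [0.83 0.4  0.43]
0.4 3891 [0.37 0.4  0.11] [0.83 0.5  0.28]
0.5 310 [0.47 0.5  0.11] [0.83 0.52 0.14]
```

```bash
python3 -m crank '[140,-0.5,-0.3,0,0,0,0, 140,-1,-0.6,0,0,0,0, 140,-1,-0.64,0,0,0,0, 140,-1,-0.64,0,0,0,0, 140,-1,-0.64,0,0,0,0, 140,-1,-0.64,0,0,0,0, 140,-1,-0.64,0,0,0,0, 140,-1,-0.64,0,0,0,0, 140,-1,-0.64,0,0,0,0, 140,-1,-0.64,0,0,0,0, 140,-1,-0.64,0,0,0,0, 140,-1,-0.64,0,0,0,0, 140,-1,-0.64,0,0,0,0, 140,-1,-0.64,0,0,0,0, 140,-1,-0.64,0,0,0,0, 140,-1,-0.64,0,0,0,0, 140,-1,-0.64,0,0,0,0, 140,-1,-0.64,0,0,0,0, 140,-1,-0.64,0,0,0,0, 140,-1,-0.64,0,0,0,0]'
cat >> h.py <<'E'
def go(x,y,z,yaw=None):
    """print tool-frame units to reach TCP x,y,z and yaw"""
    s=manip.state(); T=R.from_euler('xyz',s['eef_rot'],degrees=True)
    d=T.inv().apply(np.array([x,y,z])-s['tcp_pos'])/.025
    print('t',s['time'],'pos',s['tcp_pos'].round(4),'rot',s['eef_rot'].round(2),'F',s['force'].round(2),'Mz',s['moment'][2].round(3),'gap',round(s['finger_gap'],4),'j',s['joint_positions'].round(0))
    print('units',d.round(2), 'rz', None if yaw is None else round(-np.radians((yaw-s['eef_rot'][2]+180)%360-180)/.1,2))
E
python3 -c "
from h import *
go(.5748,-.0504,.060,153.9)"
```

```text
time: 2.15
tcp_pos: [0.5431, 0.0012, 0.2186]
eef_rot: [-180.0, -0.0, 154.1]
force: [-1.0, 0.7, 1.3]
finger_gap: 0.0416
t 2.15 pos [0.5431 0.0012 0.2186] rot [-1.7998e+02 -1.0000e-02  1.5415e+02] F [-1.02  0.67  1.26] Mz 0.026 gap 0.0416 j [-12.  14.  89.  -0.  77. -76.]
units [-2.04 -1.3   6.34] rz 0.04
```

```bash
python3 -m crank '[140,-0.9,-0.6,0.2,0,0,0, 140,-0.9,-0.6,0.8,0,0,0, 140,-0.24,-0.1,1,0,0,0, 140,0,0,1,0,0,0, 140,0,0,1,0,0,0, 140,0,0,1,0,0,0, 140,0,0,0,0,0,0, 140,0,0,0,0,0,0]'
python3 - <<'E'
from h import *
go(.5748,-.0504,.060,153.9)
c=cam('wrist'); i=c['image'].copy()
for p in((.5748,-.0504,.088),(.493,-.0724,.06)):
    cv2.drawMarker(i,tuple(int(x) for x in proj(c,p)),(0,0,255),0,12)
cv2.imwrite('pics/w1.png',i)
E
```

```text
time: 2.95
tcp_pos: [0.5744, -0.0488, 0.0938]
eef_rot: [-180.0, -0.1, 154.2]
force: [-0.2, 0.3, 0.6]
finger_gap: 0.0418
t 2.95 pos [ 0.5744 -0.0488  0.0938] rot [-1.7998e+02 -5.0000e-02  1.5416e+02] F [-0.17  0.34  0.58] Mz -0.003 gap 0.0418 j [-16.  24.  94.  -0.  63. -80.]
units [-0.04 -0.05  1.35] rz 0.04
```

View pics/w1.png

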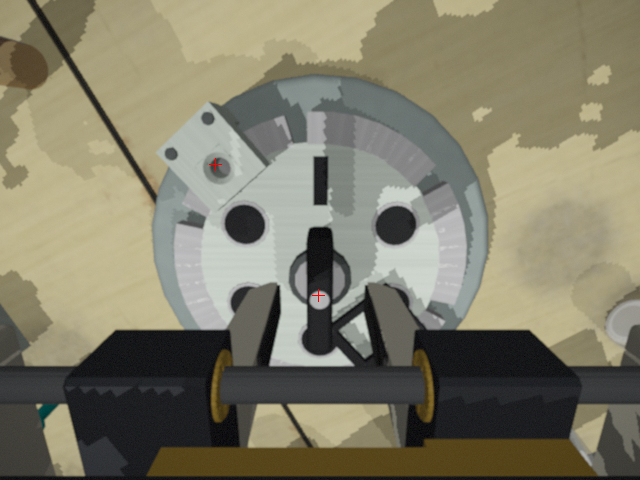

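The wrist view confirms it: the bar is centred between the jaws (320,290) and lined up with the slit at (320,180). The bushing estimate falls on the hole at (217,166). I'll descend and grip.

```bash
python3 -m crank '[140,-0.04,-0.05,0.7,0,0,0, 140,0,0,0.6,0,0,0, 140,0,0,0,0,0,0, 255,0,0,0,0,0,0, 255,0,0,0,0,0,0, 255,0,0,0,0,0,0, 255,0,0,0,0,0,0, 255,0,0,0,0,0,0]'; python3 -c "
from h import *
go(.5748,-.0504,.060,15.1)"
```

```text
time: 3.8
tcp_pos: [0.5763, -0.0513, 0.0633]
eef_rot: [-179.9, 0.2, 154.2]
force: [-1.6, -4.2, 6.6]
finger_gap: 0.0139
t 3.8 pos [ 0.5763 -0.0513  0.0633] rot [-179.93    0.21  154.19] F [-1.63 -4.19  6.6 ] Mz -0.055 gap 0.0139 j [-16.  26.  95.  -0.  59. -80.]
units [0.07 0.01 0.13] rz 24.28
```

```bash
python3 -m crank '[255,0.06,-0.04,0,0,0,0, 255,0,0,0,0,0,0.3, 255,0,0,0,0,0,0.5, 255,0,0,0,0,0,0.7, 255,0,0,0,0,0,0.7, 255,0,0,0,0,0,0.7, 255,0,0,0,0,0,0.7, 255,0,0,0,0,0,0.7, 255,0,0,0,0,0,0.7, 255,0,0,0,0,0,0.7, 255,0,0,0,0,0,0.7, 255,0,0,0,0,0,0.7, 255,0,0,0,0,0,0.7, 255,0,0,0,0,0,0.7, 255,0,0,0,0,0,0.7, 255,0,0,0,0,0,0.7, 255,0,0,0,0,0,0.7, 255,0,0,0,0,0,0.7, 255,0,0,0,0,0,0.4, 255,0,0,0,0,0,0]'; python3 -c "
from h import *
go(.5748,-.0504,.060,15.1)"
```

```text
time: 5.8
tcp_pos: [0.5767, -0.051, 0.0633]
eef_rot: [179.6, 0.1, 87.1]
force: [6.0, -0.9, 3.8]
finger_gap: 0.0139
t 5.8 pos [ 0.5767 -0.051   0.0633] rot [1.7958e+02 9.0000e-02 8.7070e+01] F [ 6.02 -0.95  3.8 ] Mz 0.016 gap 0.0139 j [-16.  26.  95.   0.  58. -13.]
units [ 0.02 -0.08  0.13] rz 12.56
```

```bash
python3 -m crank '[255,0,0.05,0,0,0,0.3, 255,0,0,0,0,0,0.5, 255,0,0,0,0,0,0.7, 255,0,0,0,0,0,0.7, 255,0,0,0,0,0,0.7, 255,0,0,0,0,0,0.7, 255,0,0,0,0,0,0.7, 255,0,0,0,0,0,0.7, 255,0,0,0,0,0,0.7, 255,0,0,0,0,0,0.7, 255,0,0,0,0,0,0.7, 255,0,0,0,0,0,0.7, 255,0,0,0,0,0,0.7, 255,0,0,0,0,0,0.7, 255,0,0,0,0,0,0.7, 255,0,0,0,0,0,0.7, 255,0,0,0,0,0,0.7, 255,0,0,0,0,0,0.7, 255,0,0,0,0,0,0.4, 255,0,0,0,0,0,0.1]'; python3 - <<'E'
from h import *
go(.5748,-.0504,.060,15.1)
c=cam('top');i=c['image'][190:320,220:440]
cv2.imwrite('pics/crop2.png',cv2.resize(i[:,:130],None,fx=4,fy=4,interpolation=cv2.INTER_CUBIC))
E
```

```text
time: 7.8
tcp_pos: [0.5772, -0.0514, 0.0633]
eef_rot: [179.8, -0.3, 15.5]
force: [3.1, -3.8, 6.6]
finger_gap: 0.0138
t 7.8 pos [ 0.5772 -0.0514  0.0633] rot [179.78  -0.28  15.47] F [ 3.13 -3.76  6.58] Mz 0.105 gap 0.0138 j [-16.  26.  95.  -0.  58.  58.]
units [-0.08 -0.06  0.13] rz 0.06
```

```bash
python3 -m crank '[140,0,0,0,0,0,0, 140,0,0,0,0,0,0, 140,0,0,0,0,0,0, 140,0,0,-0.6,0,0,0, 140,0,0,-1,0,0,0, 140,0,0,-1,0,0,0, 140,-0.3,0.6,-1,0,0,0, 140,-0.5,1,-0.2,0,0,0, 140,-0.5,1,0,0,0,0, 140,-0.5,1,0,0,0,0, 140,-0.5,1,0,0,0,0, 140,-0.5,1,0,0,0,0, 140,-0.5,1,0,0,0,0, 140,-0.5,1,0,0,0,0, 140,-0.5,1,0,0,0,0, 140,-0.5,1,0,0,0,0, 140,-0.3,0.3,0,0,0,0, 140,0,0,0,0,0,0]'; python3 - <<'E'
from h import *
go(.5206,-.3243,.040,15.1)
c=cam('top');i=c['image'][190:320,220:350]
c2=cam('wrist'); w=c2['image'].copy()
for p in((.5206,-.3243,.062),): cv2.drawMarker(w,tuple(int(x) for x in proj(c2,p)),(0,0,255),0,12)
i=cv2.resize(i,(400,400),interpolation=cv2.INTER_CUBIC)
w=cv2.resize(w[:, 120:520],(400,480))[:400]
cv2.imwrite('pics/two.png',np.hstack([i,w]))
cv2.imwrite('pics/topraw.png',c['image'])
E
```

```text
time: 9.65
tcp_pos: [0.5171, -0.3232, 0.1558]
eef_rot: [-179.9, 0.0, 15.4]
force: [-0.4, 0.1, 0.9]
finger_gap: 0.0417
t 9.65 pos [ 0.5171 -0.3232  0.1558] rot [-1.7993e+02  3.0000e-02  1.5410e+01] F [-0.41  0.06  0.86] Mz 0.004 gap 0.0417 j [-42.  24.  84.   0.  72.  32.]
units [0.12 0.09 4.63] rz 0.05
```

View pics/two.png

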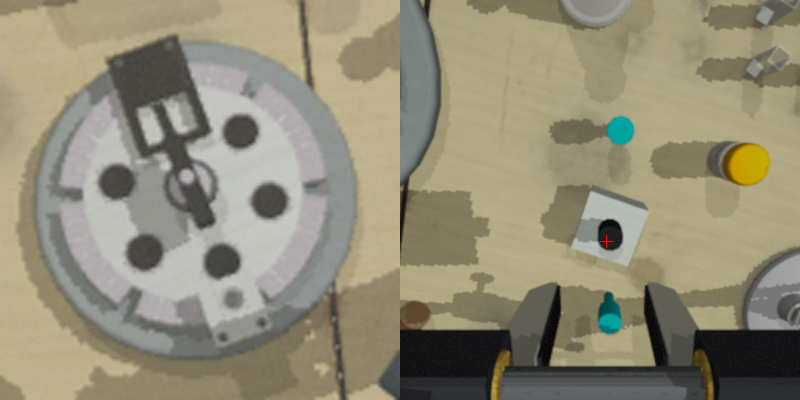

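Left pane: the slit, at (165,115), shows in the window. Right pane: the black pin stands in its grey block at (610,233), close to my estimate, with turquoise look-alikes at (620,130) and (610,312). I'll refine the pin centre.

```bash
python3 - <<'E'
from h import *
c=cam('wrist'); P=cloud(c); g=c['image'].max(2)
for z in(.0575,):
    m=(abs(P[...,2]-.062)<.005)&(g<70)&(np.hypot(P[...,0]-.5206,P[...,1]+.3243)<.03)
    q=P[m]; print(m.sum(),q[:,2].mean(),q.mean(0),cv2.minEnclosingCircle((q[:,:2]*1e3).astype(np.float32)))
m=(abs(P[...,2]-.036)<.004)&(np.hypot(P[...,0]-.5206,P[...,1]+.3243)<.045)
print(cv2.minAreaRect((P[m][:,:2]*1e3).astype(np.float32)))
# black top-ellipse by image
C=P[(abs(P[...,2]-.0365)<.012)]; go(.5206,-.3243,.041,15.1)
E
```

```text
475 0.06092608124886218 [ 0.52442681 -0.32588636  0.06092608] ((524.0516967773438, -325.69769287109375), 9.433002471923828)
((522.9326782226562, -326.1534423828125), (50.19568634033203, 50.59489440917969), 86.30435180664062)
t 9.8 pos [ 0.5181 -0.3212  0.1561] rot [-179.93   -0.     15.56] F [-0.34  0.3   0.12] Mz -0.033 gap 0.0424 j [-42.  24.  84.   0.  72.  32.]
units [0.06 0.15 4.6 ] rz 0.08
```

```bash
python3 -m crank '[140,0.17,0.19,0.6,0,0,0, 140,0,0,1,0,0,0, 140,0,0,1,0,0,0, 140,0,0,1,0,0,0, 140,0,0,0.7,0,0,0, 140,0,0,0.25,0,0,0, 140,0,0,0,0,0,0, 140,0,0,0,0,0,0]'; python3 - <<'E'
from h import *
go(.523,-.3255,.040,15.1)
c=cam('wrist'); cv2.imwrite('pics/w2.png',c['image'][100:,120:520])
E
```

```text
time: 10.6
tcp_pos: [0.5241, -0.3262, 0.0429]
eef_rot: [180.0, -0.0, 15.5]
force: [0.1, 0.9, 0.2]
finger_gap: 0.0422
t 10.6 pos [ 0.5241 -0.3262  0.0429] rot [ 1.7995e+02 -4.0000e-02  1.5550e+01] F [0.11 0.95 0.16] Mz -0.027 gap 0.0422 j [-42.  31.  90.   0.  59.  32.]
units [-0.04 -0.04  0.12] rz 0.08
```

View pics/w2.png

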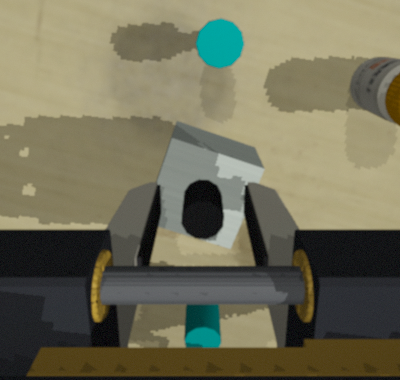

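The black head (203,210) is centred between the fingers. I'll close and lift.

```bash
python3 -m crank '[140,0,0,0.08,0,0,0, 255,0,0,0,0,0,0, 255,0,0,0,0,0,0, 255,0,0,0,0,0,0, 255,0,0,0,0,0,0]'; python3 -c "
from h import *
s=[manip.state() for _ in range(1)]
go(.523,-.3255,.040,15.1)"; python3 -m crank '[255,0,0,-0.3,0,0,0, 255,0,0,-0.8,0,0,0, 255,0,0,-1,0,0,0, 255,0,0,-1,0,0,0, 255,0,0,-1,0,0,0, 255,0,0,-0.5,0,0,0, 255,0,0,0,0,0,0, 255,0,0,0,0,0,0]'; python3 - <<'E'
from h import *
go(.495,-.0735,.15,15.1)
c=cam('wrist'); cv2.imwrite('pics/w3.png',c['image'][100:,120:520])
E
```

```text
time: 11.15
tcp_pos: [0.5235, -0.3263, 0.0407]
eef_rot: [180.0, -0.0, 15.5]
force: [-1.1, 0.0, 1.1]
finger_gap: 0.0196
t 11.15 pos [ 0.5235 -0.3263  0.0407] rot [ 1.7998e+02 -1.0000e-02  1.5510e+01] F [-1.07  0.04  1.14] Mz 0.033 gap 0.0196 j [-42.  31.  90.  -0.  59.  32.]
units [-0.01 -0.04  0.03] rz 0.07
time: 11.95
tcp_pos: [0.523, -0.3259, 0.1547]
eef_rot: [-180.0, 0.0, 15.5]
force: [0.3, 1.1, -1.0]
finger_gap: 0.019
t 11.95 pos [ 0.523  -0.3259  0.1547] rot [-1.7995e+02  3.0000e-02  1.5510e+01] F [ 0.31  1.12 -0.96] Mz -0.047 gap 0.019 j [-42.  24.  84.   0.  72.  32.]
units [  1.62 -10.03   0.2 ] rz 0.07
```

View pics/w3.png

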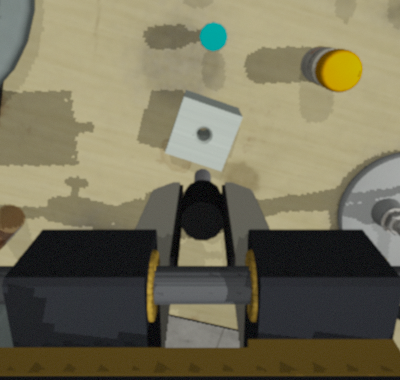

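The pin is held upright and the park hole shows at full-frame (323,233). This gives a differential reference: over the bushing and 24 mm higher, its hole should appear at the same pixel.

```bash
python3 - <<'E'
from h import *
c=cam('wrist'); cv2.imwrite('pics/ref.png',c['image']); go(.523,-.3255,.15)
E
python3 -m crank '[255,0.1,-0.4,-0.5,0,0,0, 255,0.12,-0.8,-0.46,0,0,0, 255,0.14,-0.9,0,0,0,0, 255,0.14,-0.9,0,0,0,0, 255,0.14,-0.9,0,0,0,0, 255,0.14,-0.9,0,0,0,0, 255,0.14,-0.9,0,0,0,0, 255,0.14,-0.9,0,0,0,0, 255,0.14,-0.9,0,0,0,0, 255,0.14,-0.9,0,0,0,0, 255,0.14,-0.9,0,0,0,0, 255,0.12,-0.7,0,0,0,0, 255,0.12,-0.02,0,0,0,0, 255,0,0,0,0,0,0, 255,0,0,0,0,0,0, 255,0,0,0,0,0,0]'
python3 - <<'E'
from h import *
go(.495,-.0735,.179,15.1)
c=cam('wrist'); a=cv2.imread('pics/ref.png'); b=c['image']
cv2.imwrite('pics/cur.png',b)
k=[cv2.resize(x[170:300,260:390],(400,400),interpolation=cv2.INTER_CUBIC) for x in(a,b)]
for x in k: cv2.line(x,(0,194),(400,194),(0,0,255),1); cv2.line(x,(194,0),(194,400),(0,0,255),1)
cv2.imwrite('pics/cmp.png',np.hstack(k))
E
```

```text
t 12.05 pos [ 0.5226 -0.3255  0.1537] rot [-1.7986e+02  9.0000e-02  1.5510e+01] F [ 0.27 -0.41 -0.51] Mz -0.003 gap 0.0192 j [-42.  24.  84.   0.  72.  32.]
units [0.01 0.   0.15] rz None
time: 13.65
tcp_pos: [0.4979, -0.074, 0.1793]
eef_rot: [180.0, 0.0, 15.5]
force: [0.9, 0.0, 0.1]
finger_gap: 0.0191
t 13.65 pos [ 0.4979 -0.074   0.1793] rot [1.7999e+02 1.0000e-02 1.5470e+01] F [0.95 0.02 0.06] Mz -0.006 gap 0.0191 j [-21.  12.  98.  -0.  71.  53.]
units [-0.11 -0.05  0.01] rz 0.06
```

View pics/cmp.png

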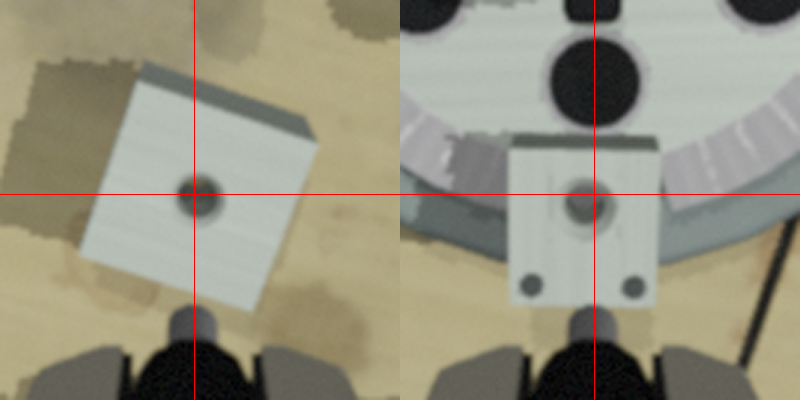

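```bash
python3 - <<'E'
from h import *
for n,(u,v) in(('ref',(324,233)),('cur',(321,237))):
    g=cv2.cvtColor(cv2.imread(f'pics/{n}.png'),cv2.COLOR_BGR2GRAY).astype(float)
    g=cv2.resize(g[v-14:v+15,u-14:u+15],None,fx=6,fy=6,interpolation=cv2.INTER_CUBIC)
    bg=np.percentile(g,80)
    for t in(12,25,50):
        m=(g<bg-t).astype(np.uint8); cs,_=cv2.findContours(m,0,2)
        c=max((c for c in cs if cv2.pointPolygonTest(c,(87,87),True)>-20),key=cv2.contourArea)
        e=cv2.fitEllipse(c); print(n,t,u-14+(e[0][0]+.5)/6-.5,v-14+(e[0][1]+.5)/6-.5,np.array(e[1])/6)
E
```

```text
ref 12 324.4154904683431 234.07095336914062 [17.21577962 18.49636714]
ref 25 324.50947825113934 233.86004257202148 [15.69231288 17.02863312]
ref 50 324.38569895426434 233.61396153767905 [13.70667013 15.05467606]
cur 12 320.8258056640625 236.83229064941406 [18.57137807 21.31924184]
cur 25 321.1257514953613 236.19403330485025 [16.35923258 18.84710058]
cur 50 320.8279520670573 235.77075576782227 [13.81862259 15.84756978]
```

```bash
python3 -m crank '[255,-0.08,-0.115,0.5,0,0,0, 255,0,0,0.9,0,0,0, 255,0,0,0.8,0,0,0, 255,0,0,0.5,0,0,0, 255,0,0,0.3,0,0,0, 255,0,0,0.2,0,0,0, 255,0,0,0,0,0,0, 255,0,0,0,0,0,0]'
python3 - <<'E'
from h import *
go(.495,-.0735,.0945,15.1)
c=cam('wrist'); b=c['image']
cv2.imwrite('pics/w4.png',cv2.resize(b[160:340,220:420],None,fx=3,fy=3,interpolation=cv2.INTER_CUBIC))
E
```

```text
time: 14.5
tcp_pos: [0.4956, -0.0713, 0.0999]
eef_rot: [180.0, -0.0, 15.5]
force: [0.2, 0.4, -0.4]
finger_gap: 0.0193
t 14.5 pos [ 0.4956 -0.0713  0.0999] rot [ 1.7997e+02 -4.0000e-02  1.5510e+01] F [ 0.18  0.39 -0.36] Mz 0.012 gap 0.0193 j [-21.  16. 104.  -0.  60.  54.]
units [-0.04  0.08  0.22] rz 0.07
```

View pics/w4.png

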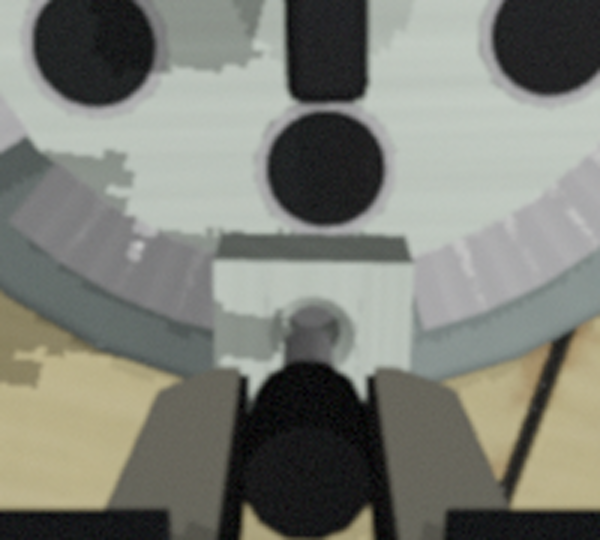

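```bash
python3 -m crank '[255,0,0.03,0.1,0,0,0, 255,0,0,0.1,0,0,0, 255,0,0,0.08,0,0,0, 255,0,0,0,0,0,0]'; python3 -m crank '[255,0,0,0.1,0,0,0, 255,0,0,0.1,0,0,0, 255,0,0,0,0,0,0]'
```

```text
time: 14.95
tcp_pos: [0.4951, -0.0717, 0.0921]
eef_rot: [-180.0, 0.0, 15.5]
force: [0.7, -0.6, -0.4]
finger_gap: 0.0195
time: 15.25
tcp_pos: [0.4951, -0.0717, 0.087]
eef_rot: [-180.0, 0.0, 15.5]
force: [-0.7, -0.9, -0.7]
finger_gap: 0.0192
```

```bash
python3 -m crank '[255,0,0,0.1,0,0,0, 255,0,0,0.1,0,0,0, 255,0,0,0,0,0,0]'; python3 -m crank '[255,0,0,0.08,0,0,0, 255,0,0,0.08,0,0,0, 255,0,0,0,0,0,0]'
```

```text
time: 15.55
tcp_pos: [0.4951, -0.0718, 0.082]
eef_rot: [-180.0, 0.0, 15.5]
force: [0.6, 0.0, -0.4]
finger_gap: 0.0195
time: 15.85
tcp_pos: [0.4952, -0.0718, 0.0781]
eef_rot: [-180.0, 0.0, 15.5]
force: [0.3, 0.3, -0.6]
finger_gap: 0.0192
```

```bash
python3 -m crank '[255,0,0,0.08,0,0,0, 255,0,0,0.06,0,0,0, 255,0,0,0,0,0,0]'; python3 -m crank '[255,0,0,0.04,0,0,0, 255,0,0,0,0,0,0]'
```

```text
time: 16.15
tcp_pos: [0.4952, -0.0718, 0.0747]
eef_rot: [-180.0, 0.0, 15.5]
force: [0.4, -0.2, -1.1]
finger_gap: 0.019
time: 16.35
tcp_pos: [0.4953, -0.0718, 0.0738]
eef_rot: [-180.0, 0.0, 15.5]
force: [0.2, 0.1, -1.3]
finger_gap: 0.0192
```

```bash
python3 -m crank '[165,0,0,0,0,0,0, 165,0,0,0,0,0,0, 165,0,0,0,0,0,0, 165,0,0,-0.4,0,0,0, 165,0,0,-0.8,0,0,0, 165,0,0,-1,0,0,0, 140,0.5,0,-0.2,0,0,0, 140,0.9,0.05,0,0,0,0, 140,0.9,0,0,0,0,0, 140,0.8,0,0,0,0,0, 140,0.3,0,0,0,0,0, 140,0,0,0,0,0,0, 140,0,0,0,0,0,0]'
python3 - <<'E'
from h import *
go(.577,-.0515,.063,15.1)
c=cam('wrist'); t=cam('top'); s=cam('side')
w=cv2.resize(c['image'][100:340],(480,180))
i=cv2.resize(t['image'][200:310,230:340],(400,400),interpolation=cv2.INTER_CUBIC)
j=cv2.resize(s['image'][210:300,270:390],(400,300),interpolation=cv2.INTER_CUBIC)
o=np.zeros((580,800,3),np.uint8); o[:400,:400]=i;o[:300,400:]=j;o[400:,:480]=w; cv2.imwrite('pics/tri.png',o)
E
```

```text
time: 17.65
tcp_pos: [0.5767, -0.0503, 0.1339]
eef_rot: [-180.0, 0.1, 15.5]
force: [-0.3, 0.6, 0.6]
finger_gap: 0.042
t 17.65 pos [ 0.5767 -0.0503  0.1339] rot [-1.7998e+02  6.0000e-02  1.5530e+01] F [-0.29  0.63  0.61] Mz -0.024 gap 0.042 j [-16.  22.  91.  -0.  68.  58.]
units [-0.    0.05  2.84] rz 0.07
```

View pics/tri.png

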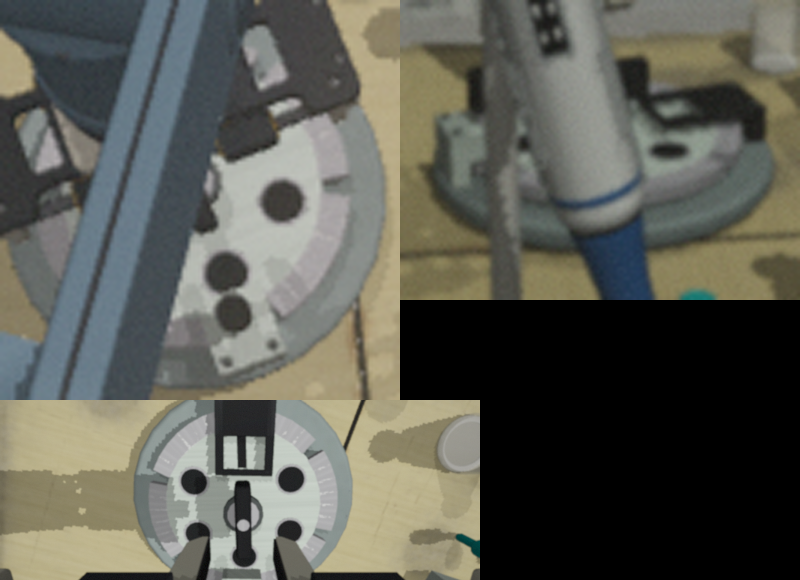

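The pin stands in the bushing with its head at (233,313), and the slit is mid-window at (242,450). I'll re-grip the knob and ease clockwise, because the notch measured about 9° anticlockwise of the bushing.

```bash
cat > chk.py <<'E'
from h import *
t=cam('top');P=cloud(t)
q=P[278:294,286:302].reshape(-1,3); k=(q[:,2]>.07)&(q[:,2]<.11)&(np.hypot(q[:,0]-.493,q[:,1]+.0724)<.02)
z=q[k,2]; print('head z',np.median(z).round(4) if k.any() else None,k.sum(), np.percentile(z,90).round(4) if k.any() else '')
go(.577,-.0515,.063,6)
E
python3 chk.py
python3 -m crank '[140,0,0.03,0.8,0,0,0, 140,0,0,1,0,0,0, 140,0,0,0.8,0,0,0, 140,0,0,0.2,0,0,0, 140,0,0,0,0,0,0, 255,0,0,0,0,0,0, 255,0,0,0,0,0,0, 255,0,0,0,0,0,0, 255,0,0,0,0,0,0]'; python3 chk.py
```

```text
head z 0.0946 85 0.0969
t 17.85 pos [ 0.5769 -0.0504  0.134 ] rot [-1.7999e+02  2.0000e-02  1.5490e+01] F [ 0.01  0.5  -0.27] Mz 0.017 gap 0.0416 j [-16.  22.  91.  -0.  68.  58.]
units [-0.01  0.04  2.84] rz 1.66
time: 18.75
tcp_pos: [0.5782, -0.051, 0.0646]
eef_rot: [180.0, -0.1, 15.5]
force: [-0.5, 0.5, -0.5]
finger_gap: 0.0143
head z 0.094 86 0.096
t 18.8 pos [ 0.5782 -0.0511  0.0646] rot [ 1.7995e+02 -6.0000e-02  1.5520e+01] F [-0.54  0.19  2.82] Mz 0.076 gap 0.014 j [-16.  26.  95.  -0.  59.  58.]
units [-0.05  0.    0.06] rz 1.66
```

```bash
python3 -m crank '[255,0,0,0,0,0,0.15, 255,0,0,0,0,0,0.2, 255,0,0,0,0,0,0.2, 255,0,0,0,0,0,0.15, 255,0,0,0,0,0,0]'; python3 chk.py; python3 -m crank '[255,0,0,0,0,0,0.15, 255,0,0,0,0,0,0.1, 255,0,0,0,0,0,0]'; python3 chk.py
```

```text
time: 19.3
tcp_pos: [0.5782, -0.0513, 0.0645]
eef_rot: [180.0, -0.1, 11.4]
force: [-1.8, -0.5, 5.8]
finger_gap: 0.0135
head z 0.0948 86 0.0964
t 19.35 pos [ 0.5782 -0.0512  0.0645] rot [ 1.7996e+02 -6.0000e-02  1.1450e+01] F [-0.2  -0.96  6.37] Mz 0.124 gap 0.0141 j [-16.  26.  95.  -0.  59.  62.]
units [-0.05  0.    0.06] rz 0.95
time: 19.65
tcp_pos: [0.5783, -0.0513, 0.0646]
eef_rot: [180.0, -0.1, 10.0]
force: [-0.8, -0.8, 5.2]
finger_gap: 0.0138
head z 0.0945 87 0.0965
t 19.7 pos [ 0.5782 -0.0513  0.0646] rot [ 1.7995e+02 -6.0000e-02  1.0020e+01] F [-0.34 -0.19  6.37] Mz 0.194 gap 0.014 j [-16.  26.  95.  -0.  59.  64.]
units [-0.05  0.    0.06] rz 0.7
```

```bash
python3 -m crank '[255,0,0,0,0,0,0.1, 255,0,0,0,0,0,0.05, 255,0,0,0,0,0,0]'; python3 chk.py
```

```text
time: 20.0
tcp_pos: [0.5782, -0.0513, 0.0645]
eef_rot: [180.0, -0.1, 9.2]
force: [-0.5, -0.6, 4.5]
finger_gap: 0.0137
head z 0.0946 87 0.0964
t 20.05 pos [ 0.5783 -0.0513  0.0646] rot [ 1.7995e+02 -6.0000e-02  9.1700e+00] F [-0.69 -0.52  5.52] Mz 0.157 gap 0.014 j [-16.  26.  95.  -0.  59.  65.]
units [-0.05  0.    0.06] rz 0.55
```

```bash
python3 -m crank '[255,0,0,0,0,0,0.1, 255,0,0,0,0,0,0]'; python3 chk.py;  python3 -m crank '[255,0,0,0,0,0,0.1, 255,0,0,0,0,0,0]'; python3 chk.py
```

```text
time: 20.25
tcp_pos: [0.5782, -0.0513, 0.0646]
eef_rot: [179.9, -0.1, 8.6]
force: [-0.5, -1.0, 6.8]
finger_gap: 0.0137
head z 0.094 87 0.0962
t 20.3 pos [ 0.5782 -0.0513  0.0645] rot [ 1.7995e+02 -6.0000e-02  8.5900e+00] F [-0.43 -0.82  5.71] Mz 0.124 gap 0.0137 j [-16.  26.  95.  -0.  59.  65.]
units [-0.05  0.    0.06] rz 0.45
time: 20.5
tcp_pos: [0.5783, -0.0513, 0.0646]
eef_rot: [179.9, -0.1, 8.0]
force: [-1.3, -1.2, 5.5]
finger_gap: 0.0139
head z 0.0943 88 0.096
t 20.55 pos [ 0.5782 -0.0513  0.0646] rot [ 1.7995e+02 -6.0000e-02  8.0200e+00] F [-1.15 -0.88  5.4 ] Mz 0.195 gap 0.0138 j [-16.  26.  95.  -0.  59.  66.]
units [-0.05 -0.    0.06] rz 0.35
```

```bash
for i in 1; do python3 -m crank '[255,0,0,0,0,0,0.1, 255,0,0,0,0,0,0]'; python3 chk.py; python3 -m crank '[255,0,0,0,0,0,0.1, 255,0,0,0,0,0,0]'; python3 chk.py; done
```

```text
time: 20.75
tcp_pos: [0.5783, -0.0513, 0.0646]
eef_rot: [180.0, -0.1, 7.4]
force: [-0.9, -2.2, 5.6]
finger_gap: 0.0137
head z 0.0941 86 0.0967
t 20.8 pos [ 0.5782 -0.0514  0.0645] rot [ 1.7995e+02 -6.0000e-02  7.4500e+00] F [-1.   -2.    5.08] Mz 0.154 gap 0.0137 j [-16.  26.  95.  -0.  59.  67.]
units [-0.05 -0.    0.06] rz 0.25
time: 21.0
tcp_pos: [0.5782, -0.0514, 0.0645]
eef_rot: [179.9, -0.1, 6.9]
force: [-0.9, -0.2, 6.3]
finger_gap: 0.0137
head z 0.0942 86 0.0959
t 21.05 pos [ 0.5783 -0.0514  0.0645] rot [ 1.7995e+02 -6.0000e-02  6.8700e+00] F [-1.04 -1.31  5.6 ] Mz 0.105 gap 0.0139 j [-16.  26.  95.  -0.  59.  67.]
units [-0.05 -0.    0.06] rz 0.15
```

```bash
python3 -m crank '[255,0,0,0,0,0,0.1, 255,0,0,0,0,0,0]'; python3 chk.py
```

```text
time: 21.25
tcp_pos: [0.5782, -0.0514, 0.0645]
eef_rot: [180.0, -0.1, 6.3]
force: [-0.5, -1.4, 5.2]
finger_gap: 0.0134
head z 0.0938 89 0.0964
t 21.3 pos [ 0.5783 -0.0514  0.0645] rot [ 1.7995e+02 -6.0000e-02  6.2900e+00] F [-0.95 -0.79  4.93] Mz 0.09 gap 0.0139 j [-16.  26.  95.  -0.  59.  68.]
units [-0.05 -0.    0.06] rz 0.05
```

```bash
python3 -m crank '[255,0,0,0,0,0,0.1, 255,0,0,0,0,0,0]'; python3 chk.py
```

```text
time: 21.5
tcp_pos: [0.5782, -0.0514, 0.0646]
eef_rot: [179.9, -0.1, 5.7]
force: [-0.1, -0.6, 5.0]
finger_gap: 0.014
head z 0.0939 88 0.0963
t 21.55 pos [ 0.5783 -0.0514  0.0646] rot [ 1.7995e+02 -6.0000e-02  5.7200e+00] F [-1.39 -1.03  5.64] Mz 0.092 gap 0.0134 j [-16.  26.  95.  -0.  59.  68.]
units [-0.05 -0.    0.06] rz -0.05
```

```bash
python3 -m crank '[255,0,0,0,0,0,0.1, 255,0,0,0,0,0,0]'; python3 chk.py
```

```text
time: 21.75
tcp_pos: [0.5783, -0.0514, 0.0646]
eef_rot: [179.9, -0.1, 5.1]
force: [0.2, -1.3, 5.8]
finger_gap: 0.0139
head z 0.0941 88 0.0958
t 21.8 pos [ 0.5783 -0.0514  0.0645] rot [ 1.7995e+02 -6.0000e-02  5.1500e+00] F [-0.96 -1.32  6.05] Mz 0.105 gap 0.0137 j [-16.  26.  95.  -0.  59.  69.]
units [-0.05 -0.    0.06] rz -0.15
```

```bash
python3 -m crank '[255,0,0,0,0,0,0.1, 255,0,0,0,0,0,0]'; python3 chk.py
```

```text
time: 22.0
tcp_pos: [0.5782, -0.0514, 0.0645]
eef_rot: [179.9, -0.1, 4.6]
force: [-0.9, -0.5, 4.7]
finger_gap: 0.0137
head z 0.0939 88 0.0959
t 22.05 pos [ 0.5783 -0.0514  0.0646] rot [ 1.7995e+02 -7.0000e-02  4.5700e+00] F [-0.18 -1.26  4.91] Mz 0.093 gap 0.0136 j [-16.  26.  95.  -0.  59.  69.]
units [-0.05 -0.    0.06] rz -0.25
```

```bash
python3 -m crank '[255,0,0,0,0,0,0.1, 255,0,0,0,0,0,0]'; python3 chk.py
```

```text
time: 22.25
tcp_pos: [0.5783, -0.0514, 0.0646]
eef_rot: [179.9, -0.1, 4.0]
force: [0.8, -1.2, 5.4]
finger_gap: 0.0137
head z 0.0898 82 0.0917
t 22.3 pos [ 0.5783 -0.0514  0.0646] rot [ 1.7995e+02 -6.0000e-02  4.0000e+00] F [-0.93 -0.4   5.6 ] Mz 0.082 gap 0.0136 j [-16.  26.  95.  -0.  59.  70.]
units [-0.05 -0.    0.06] rz -0.35
```

```bash
python3 chk.py; python3 -m crank '[255,0,0,0,0,0,0.04, 255,0,0,0,0,0,0]'; python3 chk.py
```

```text
head z 0.0861 79 0.0878
t 22.35 pos [ 0.5783 -0.0514  0.0646] rot [ 1.7995e+02 -7.0000e-02  4.0000e+00] F [-0.98 -1.65  6.31] Mz 0.131 gap 0.0137 j [-16.  26.  95.  -0.  59.  70.]
units [-0.05 -0.    0.06] rz -0.35
time: 22.55
tcp_pos: [0.5783, -0.0514, 0.0646]
eef_rot: [179.9, -0.1, 3.8]
force: [0.0, -1.4, 4.6]
finger_gap: 0.0135
head z 0.0862 81 0.0881
t 22.6 pos [ 0.5783 -0.0514  0.0646] rot [ 1.7995e+02 -6.0000e-02  3.7700e+00] F [-1.13 -0.88  5.03] Mz 0.101 gap 0.014 j [-16.  26.  95.  -0.  59.  70.]
units [-0.05 -0.    0.06] rz -0.39
```

The head is at 86 mm, down 8.4 mm, so the pin is home. I'll release, retreat and check.

```bash
python3 -m crank '[140,0,0,0,0,0,0, 140,0,0,0,0,0,0, 140,0,0,0,0,0,0, 140,0,0,-0.6,0,0,0, 140,0,0,-1,0,0,0, 140,0,0,-1,0,0,0, 140,0,0,-1,0,0,0, 140,0,0,-1,0,0,0, 140,-0.5,-0.5,-0.5,0,0,0, 140,-1,-1,0,0,0,0, 140,-1,-1,0,0,0,0, 140,-1,-1,0,0,0,0, 140,-1,-1,0,0,0,0, 140,-1,-1,0,0,0,0, 140,-0.5,-0.5,0,0,0,0, 140,0,0,0,0,0,0, 140,0,0,0,0,0,0]'; python3 chk.py; python3 - <<'E'
from h import *
t=cam('top')['image']
cv2.imwrite('pics/end.png',cv2.resize(t[130:350,180:470],None,fx=2.7,fy=2.7,interpolation=cv2.INTER_CUBIC))
E
```

```text
time: 24.3
tcp_pos: [0.419, 0.0884, 0.1917]
eef_rot: [180.0, -0.1, 3.9]
force: [1.4, 0.1, 0.9]
finger_gap: 0.0419
head z 0.0856 81 0.0874
t 24.35 pos [0.4193 0.0881 0.1916] rot [ 1.7997e+02 -7.0000e-02  3.8200e+00] F [ 0.49 -0.16 -0.21] Mz 0.023 gap 0.0419 j [ -3.   3. 106.  -0.  71.  83.]
units [5.91 5.99 5.16] rz -0.38
```

View pics/end.png

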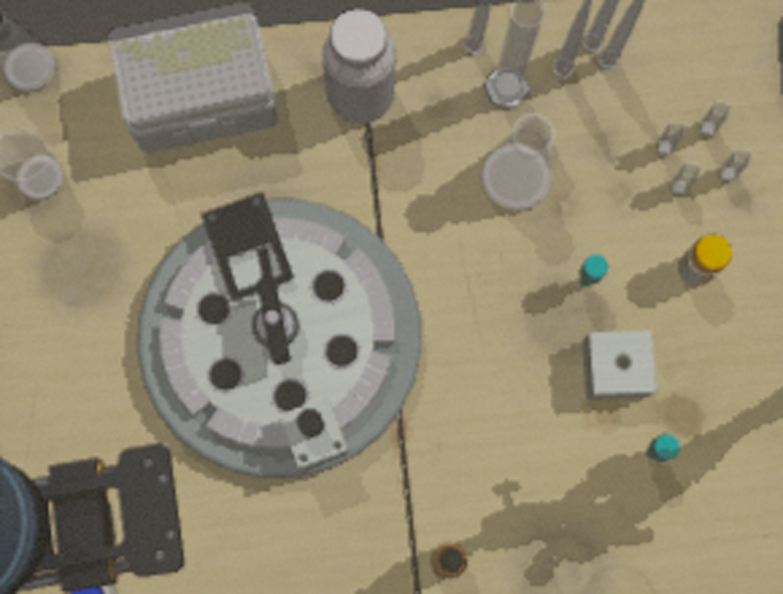

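The end view shows the pin seated at (310,422), the slit in the window at (263,272), an empty park block, and the bystanders where they were. Handing in.

```bash
python3 -c "
from station import manip
print(manip.finish_job())"
```

```text
the job is handed in; nothing more can be done
None
```

The job is done and handed in at about 24 s of the 72 s allowed. I turned the wheel about 139° clockwise by its knob until the slit stood mid-window. Then I moved the black pin from its park block into the bushing, where it stood on the rim, and eased the wheel clockwise in small steps until the pin dropped, about 10° past mid-window.

**Last checks**
- **Pin home:** the head top fell from 94.5 mm to 86 mm, which is the fully seated height, and stayed there after I released the knob.
- **Slit:** it still shows in the window, about 10° off middle, as the notch offset led me to expect.
- **Forces:** downward force while placing the pin stayed near 1 N. Torque on the knob peaked at about 0.2 N m in the readings, which is about 0.05 rad of wind-up against the 0.1 rad limit.
- **Bystanders:** the flask, beaker, bottles and turquoise look-alikes look unmoved in the top view. The vial by the gripper is mostly hidden in that last picture, but the arm stayed well above it.

**Disagreements:** the top camera placed things 1–2 mm off from the arm's readings. I corrected for this with a wrist-camera comparison of the park hole and the bushing hole. I did not test the lock by turning the wheel against the pin, so that it is locked rests on the pin's height.

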